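# Pack up the folding work plate and draw its index plunger

### The job

The folding work plate stands up, locked by the spring plunger at its hinge. Lay the two loose slats from the bench across the pair that lies on the fixture's base, square to them and one over each end, so that they make a crosswise packing two layers high. Then pull the spring plunger fully back to free the plate, let the plate swing down onto the packing, and finish while still holding the plunger fully back; leave the side cutters, the heat sink and the tape roll alone.

Things in the scene. Friction and masses are not known exactly. Their poses are not given: they have to be found in the camera images.
- fixture: grey fixture fixed to the bench. Origin on the bench top under the middle of the hinge axis; z up; -x: working side, where the plate comes down; plunger on the -y side. Base slab 8 mm thick, x -190 to 30, y -65 to 65 mm. Two cheeks, 50 mm high, at y = -59 to -51 and 51 to 59 mm, x -17 to 17 mm, carry the hinge axis, along y at z = 36 mm. Lower slats lie along x on the slab
- packing_near (a point): where the upper slat farther from the hinge (nearer the robot) belongs: centre of its underside, on top of the lower slats, at x = -149, y = 0, z = 20 mm of the fixture; axes as the fixture's; the slat's length runs along y
- packing_far (a point): where the upper slat nearer the hinge belongs: centre of its underside, on top of the lower slats, at x = -81, y = 0, z = 20 mm of the fixture; axes as the fixture's; the slat's length runs along y
- work_hinge (a joint): angle of the work plate (rad): 0 to 0.1 parked (upright, leaning 15 degrees back from the packing, top 0.22 m high), 1.83 level on a two-layer packing. Its weight and a light spring bring it down by itself, damped, within about 4 s once the plunger is out; locked until then
- work_plate: flat aluminium plate with small dark holes, 90 mm wide (along the fixture's y), 6 mm thick, reaching 188 mm from the hinge axis. Origin on the hinge axis, in the middle of the plate's width; turns about it
- plunger (a joint): travel of the spring plunger (m): 0 seated, 0.016 fully back on its stop; slides along the fixture's -y, away from the plate. Its 7 mm steel pin leaves the hole of the square index plate at about 0.009. The spring pulls back with 4 N seated, 10 N fully back, and reseats it when let go
- plunger_knob: black round knob lying level along the fixture's y, pinched across its diameter from above: 22 mm diameter, 31 mm long, then a 29 mm flange, 5 mm thick, on the free (-y) end. Origin on the pin axis, mid-grip, 49 mm above the bench, 121 mm from the fixture's middle when seated; axes as the fixture's. A bracket 59 mm high stands 24 mm from it on the +y side
- lower_slat_1: hardwood slat, 110 x 20 x 12 mm (long axis = its x, width = its y), 40 g or so, plain brown; origin at the centre of its underside; lies on the fixture's base along its x, on the plunger side (y about -34 mm)
- lower_slat_2: hardwood slat, 110 x 20 x 12 mm (long axis = its x, width = its y), 40 g or so, plain brown; origin at the centre of its underside; lies on the fixture's base along its x, on the side away from the plunger (y about +34 mm)
- slat_a: hardwood slat, 110 x 20 x 12 mm (long axis = its x, width = its y), 40 g or so, plain brown; origin at the centre of its underside; loose on the bench to the left of the fixture
- slat_b: hardwood slat, 110 x 20 x 12 mm (long axis = its x, width = its y), 40 g or so, plain brown; origin at the centre of its underside; loose on the bench to the left of the fixture
- side_cutters: side cutters with red handles, 34 x 113 x 10 mm, lying on the bench; bystander
- heat_sink: finned grey heat sink, 32 x 32 x 20 mm, to the right of the fixture; bystander
- tape_roll: roll of cream tape, 52 mm across, 24 mm high; bystander
Mind the look-alikes: they are no part of the job. Leave any blue look-alike of the slat_b alone.

How it is judged:
On the way, in this order (a step that is already met when the one before it is completed fails the run):
1. both loose slats lie across the lower pair, one over each end, and are let go (((x of slat_a in the frame of fixture between -0.169 and -0.129 m and x of slat_b in the frame of fixture between -0.101 and -0.061 m) or (x of slat_b in the frame of fixture between -0.169 and -0.129 m and x of slat_a in the frame of fixture between -0.101 and -0.061 m)) and y of slat_a in the frame of fixture between -0.022 and 0.022 m and z of slat_a in the frame of fixture between 0.017 and 0.0235 m and angle between the x axis of each of slat_a, slat_b and the y axis of fixture, either way round below 0.2 rad and angle between each of slat_a, slat_b's own z axis and vertical below 0.08 rad and y of slat_b in the frame of fixture between -0.022 and 0.022 m and z of slat_b in the frame of fixture between 0.017 and 0.0235 m and x of lower_slat_1 in the frame of fixture between -0.14 and -0.09 m and y of lower_slat_1 in the frame of fixture between -0.052 and -0.016 m and z of lower_slat_1 in the frame of fixture between 0.005 and 0.011 m and angle between the x axis of each of lower_slat_1, lower_slat_2 and the x axis of fixture, either way round below 0.25 rad and x of lower_slat_2 in the frame of fixture between -0.14 and -0.09 m and y of lower_slat_2 in the frame of fixture between 0.016 and 0.052 m and z of lower_slat_2 in the frame of fixture between 0.005 and 0.011 m and contact force between the fingers and slat_a below 0.05 N and contact force between the fingers and slat_b below 0.05 N), for 0.2 s.
2. the plunger is held fully back by the gripper (value of joint plunger above 0.0135 m and contact force between the fingers and plunger_knob above 2 N), for 0.2 s.
3. the work plate has come down level onto the packing while the plunger is held back (all of step 2 and value of joint work_hinge between 1.79 and 1.87 rad and (contact force between work_plate and slat_a above 0.3 N or contact force between work_plate and slat_b above 0.3 N)), for 0.2 s.
At the end, for the whole second after the job is handed in: Gripper holds the plunger back over 13.5 of 16 mm (over 2 N on the knob); work plate still on the upper slats, joint 1.79 to 1.87 rad; upper slats released, within 20 mm (x), 22 mm (y), 0.2 rad of place; lower slats within 25 mm (x), 18 mm (y), 0.25 rad (all of step 1 and all of step 3 and velocity of joint work_hinge between -0.03 and 0.03 rad/s); the arm keeps its last pose, push and grip.
It fails at once if the side cutters was moved by more than 30 mm (distance of side_cutters from where it was at the start of the episode above 0.03 m).
It fails at once if the heat sink was moved by more than 30 mm (distance of heat_sink from where it was at the start of the episode above 0.03 m).
It fails at once if the tape roll was moved by more than 30 mm (distance of tape_roll from where it was at the start of the episode above 0.03 m).
It also fails if it takes over 72 s, if anything falls off the work surface, if the arm or the gripper's body presses on something with over 40 N, if the wrist force passes 120 N, or if a joint passes its speed limit or range.

### The arm

A 6-joint arm with a two-finger parallel gripper is mounted at the origin on a cart in front of the work surface, level with it; the furniture and walls round the work are solid. World frame = base frame: x ahead of the robot, y to its left, z up, the work surface at z = 0. Lengths are in m, angles in rad, forces in N, time in s.
With the tool pointing down it reaches from about 0.325 to 0.9 m from the base axis. Payload 6.1 kg.
Tool frame: the origin (TCP) lies at the very end of the fingers, on their centre line; the grasp point (between the pads) lies 19 mm behind it (r.pinch_z is the z of the grasp point in the tool frame, in m); z points along the fingers, y is the direction in which the jaws open and shut (so a half turn about z gives the same grasp; the last joint's range is limited). The gripper opens to 87 mm and grips with 3 to 60 N. Pads are 19 mm wide; open, the fingers measure 117 mm over their backs; the gripper's body (75 mm by 190 mm) begins 51 mm behind the grasp point.
Start: joints at [1.07, 0.22, 1.526, -0, 1.395, -0.126], TCP at [0.229, 0.582, 0.223] pointing down, gripper open.
Joint ranges: [-2.98, 2.98], [-0.91, 2.08], [0.09, 2.57], [-1.24, 4.39], [0.2, 2.65], [-2.68, 2.68]. Speed limits (rad/s): [2.57, 2.57, 3.01, 3.14, 3.14, 3.14].

### API

Orientations are given as [roll, pitch, yaw] about the fixed x, y, z axes, in that order (R = Rz(yaw) Ry(pitch) Rx(roll)).
In Python, from bench import r gives the robot as it stands. The module is installed in compiled form; this text tells all that it offers. Calls block until the motion is done:
- r.movep(position, orientation): joint-space move of the TCP to a pose.
- r.move_linear(position, feed=0.15, orientation=None, stop_force=None): straight line of the TCP; orientation=None keeps the orientation; feed is the mean speed in m/s. With stop_force (N) it stops when the force on the tool has changed by that much, and returns True; else False.
- r.move_j(angles): joint-space move.
- r.open_gripper() and r.close(grip_force=None): open the fingers fully, or close them until they stop; grip_force is the grip in N (None keeps the last).
- r.pause(seconds).
- r.ik(position, orientation): joint angles nearest the present ones, or None.
- r.get_obs(): the state.
- r.capture(name): name is "scene" or "top"; returns the picture (400x640x3 uint8, red, green, blue); there is no depth.
- r.camera_params(name): a dict with "camera_matrix" (3x3 intrinsics, pixels), "k1" (the pictures are not rectified: a ray, as slopes to the right and down, at radius r is drawn at 1 + k1 r^2 times it, then the intrinsics apply), "world_from_camera" (4x4, takes a point from camera to world coordinates). Camera axes: x right, y up, looking along -z (the intrinsics and any distortion apply to the point x, -y, -z); pixel columns grow to the right and rows downward; lengths in m; the calibration is good to about 2 mm. A picture is of the moment at which its call begins. camera_params takes no time and is no camera call.
A pose or a line that the arm cannot do raises r.PlanningError and nothing moves.
- r.finish_job(): hands the job in, once; it reports no verdict.
The state is a dict: "time": time; "joint_positions": joint angles; "joint_velocities": joint speeds; "joint_efforts": joint torques, N m; "tcp_pos": TCP position; "tcp_rot": TCP orientation; "contact_force": force on the tool from outside, world axes, zero at the start; "torque": the same for the moment, N m; "gripper_width": opening from 0.0 (shut) to 1.0 (fully open).
Only numpy, scipy, OpenCV 4.12 (cv2) and the standard library are available. Lean on these libraries where they do the work, as an engineer would, in place of code of your own. Each camera call takes 0.05 s, during which the arm holds its last target.

## Working session

There is one attempt and no reset: what is moved stays moved. The work goes in short steps, each a Python script; the robot and the scene stay as the last script left them, time stands still between calls to the robot, and variables do not carry over. Pictures are saved under pics/ and viewed, and the job is handed in when it is done.

```bash
mkdir -p pics; ls
python3 - <<'E'
from bench import r
import cv2,numpy as np
for n in("scene","top"):
    im=r.capture(n); cv2.imwrite(f"pics/{n}0.png",im[:,:,::-1])
    print(n,{k:np.round(v,4).tolist() for k,v in r.camera_params(n).items()})
o=r.get_obs();print(o['time'],o['tcp_pos'],o['tcp_rot'],o['gripper_width'],r.pinch_z)
E
```

```text
pics
scene {'camera_matrix': [[491.7296, 0.0, 328.148], [0.0, 491.7296, 201.3534], [0.0, 0.0, 1.0]], 'k1': -0.0587, 'world_from_camera': [[0.4583, 0.4233, -0.7815, -0.5797], [-0.8887, 0.2253, -0.3992, -0.6463], [0.0071, 0.8775, 0.4795, 0.7261], [0.0, 0.0, 0.0, 1.0]]}
top {'camera_matrix': [[433.9701, 0.0, 315.5362], [0.0, 433.9701, 197.5738], [0.0, 0.0, 1.0]], 'k1': -0.036, 'world_from_camera': [[0.0279, 0.9847, -0.1719, 0.2504], [-0.9994, 0.0309, 0.0144, -0.0779], [0.0194, 0.1714, 0.985, 1.3796], [0.0, 0.0, 0.0, 1.0]]}
0.1 [0.22853422 0.58111949 0.22153869] [-3.13985052e+00 -2.27238444e-04  2.76679672e+00] 1.0033396568847517 -0.0187
```

View pics/scene0.png

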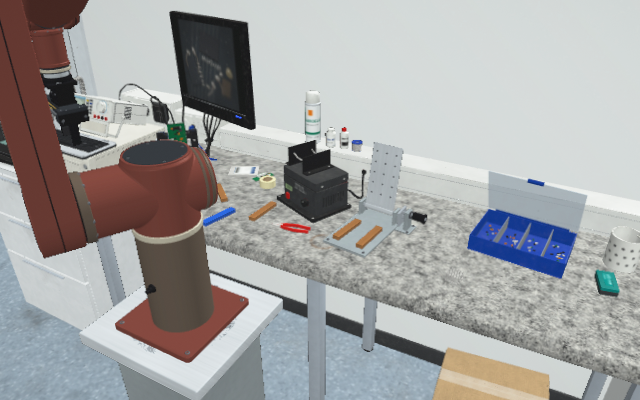

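View pics/top0.png

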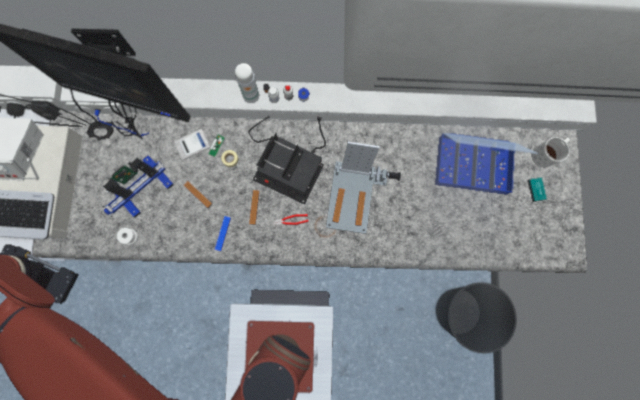

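The top view shows loose brown slats near (198,194) and (254,207), and a blue look-alike at (223,233). The lower slats are near (338,205) and (360,208), and the knob is at (393,176). Next I'll zoom in.

```bash
cat > h.py <<'E'
import cv2,numpy as np
from bench import r
P={n:r.camera_params(n) for n in("scene","top")}
def ray(n,uv):
    p=P[n];K=np.array(p["camera_matrix"]);T=np.array(p["world_from_camera"])
    xy=cv2.undistortPoints(np.array(uv,float).reshape(-1,1,2),K,np.array([p["k1"],0,0,0.]))[:,0]
    d=np.c_[xy[:,0],-xy[:,1],-np.ones(len(xy))]@T[:3,:3].T
    return T[:3,3],d
def onz(n,uv,z):
    o,d=ray(n,uv); return o+d*((z-o[2])/d[:,2])[:,None]
def proj(n,X):
    p=P[n];K=np.array(p["camera_matrix"]);T=np.linalg.inv(p["world_from_camera"])
    c=np.atleast_2d(X)@T[:3,:3].T+T[:3,3]; x=np.c_[c[:,0]/-c[:,2],-c[:,1]/-c[:,2]]
    x=x*(1+p["k1"]*(x**2).sum(1))[:,None]
    return x@K[:2,:2].T+K[:2,2]
E
python3 - <<'E'
import cv2,numpy as np
from h import *
im=cv2.imread("pics/top0.png")
cv2.imwrite("pics/t1.png",cv2.resize(im[130:240,310:450],None,fx=5,fy=5,interpolation=2))
cv2.imwrite("pics/t2.png",cv2.resize(im[130:250,170:330],None,fx=5,fy=5,interpolation=2))
s=cv2.imread("pics/scene0.png")
cv2.imwrite("pics/s1.png",cv2.resize(s[130:260,190:440],None,fx=3.2,fy=3.2,interpolation=2))
hsv=cv2.cvtColor(im,cv2.COLOR_BGR2HSV)
for n,I in(("top",im),("scene",s)):
    hsv=cv2.cvtColor(I,cv2.COLOR_BGR2HSV)
    m=cv2.inRange(hsv,(8,110,70),(20,255,255))
    cs,_=cv2.findContours(m,cv2.RETR_EXTERNAL,cv2.CHAIN_APPROX_NONE)
    for c in cs:
        if cv2.contourArea(c)>40: print(n,cv2.contourArea(c),cv2.minAreaRect(c))
E
```

```text
top 128.5 ((359.8615417480469, 208.1077117919922), (4.961389541625977, 32.497100830078125), 7.125016689300537)
top 140.0 ((253.8383331298828, 207.03562927246094), (5.338923931121826, 32.556968688964844), 6.009006023406982)
top 126.0 ((338.1483459472656, 205.02853393554688), (4.985570907592773, 32.557289123535156), 10.885526657104492)
top 136.0 ((197.43211364746094, 194.0746612548828), (31.951953887939453, 5.179580211639404), 42.273685455322266)
scene 176.0 ((368.5929260253906, 236.606201171875), (6.961334228515625, 31.326004028320312), 48.8140754699707)
scene 171.0 ((346.5635986328125, 228.58670043945312), (6.666281700134277, 31.82611846923828), 53.746158599853516)
scene 147.5 ((261.8773498535156, 210.82078552246094), (5.99433708190918, 30.492931365966797), 55.61965560913086)
scene 87.5 ((220.80172729492188, 192.37069702148438), (18.382904052734375, 6.434016227722168), 66.80140686035156)
```

View pics/t1.png

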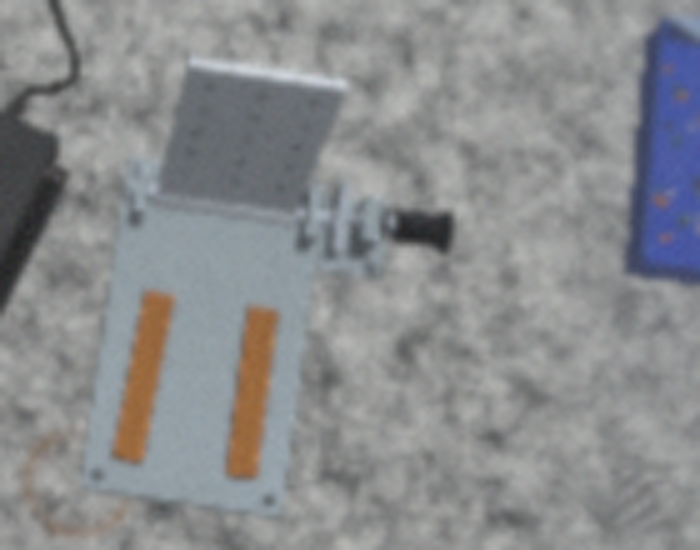

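View pics/t2.png

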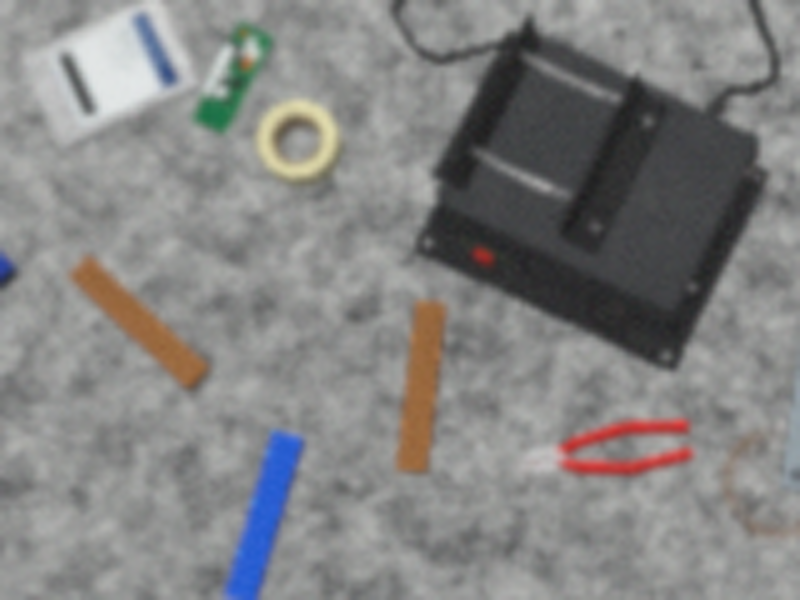

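View pics/s1.png

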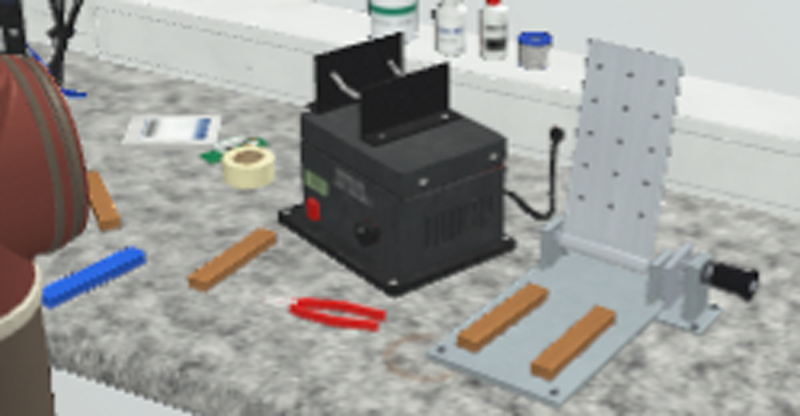

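Run:
```python
import cv2,numpy as np
from h import *
np.set_printoptions(precision=4,suppress=True)
for n in("top","scene"):
    I=cv2.imread(f"pics/{n}0.png");hsv=cv2.cvtColor(I,cv2.COLOR_BGR2HSV)
    m=cv2.inRange(hsv,(8,110,70),(20,255,255))
    cs,_=cv2.findContours(m,cv2.RETR_EXTERNAL,cv2.CHAIN_APPROX_NONE)
    for c in cs:
        if cv2.contourArea(c)<40: continue
        u=cv2.minAreaRect(c)
        z=.02 if u[0][0]>330 else .012
        X=onz(n,c[:,0,:],z)  # px centre convention
        q=cv2.minAreaRect((X[:,:2]*1000).astype(np.float32)); b=cv2.boxPoints(q)
        e=max((b[1]-b[0],b[2]-b[1]),key=np.linalg.norm)
        print(n,z,np.round(q[0],1),np.round(q[1],1),"yaw",np.degrees(np.arctan2(e[1],e[0])).round(1)%180)
I=cv2.imread("pics/top0.png");hsv=cv2.cvtColor(I,cv2.COLOR_BGR2HSV)
for u,v in((349,200),(349,180),(340,225),(355,190),(320,215),(380,215),(330,160)):print(u,v,hsv[v,u])
hs=hsv[:,:,1].astype(int)
mm=cv2.inRange(hsv,(95,25,120),(115,90,230))
cv2.imwrite("pics/m.png",cv2.resize(mm[130:240,310:450],None,fx=5,fy=5,interpolation=0))
S=cv2.imread("pics/scene0.png")
cv2.imwrite("pics/s2.png",cv2.resize(S[185:260,320:440],None,fx=6.6,fy=6.6,interpolation=2))
```

```text
top 0.02 [ 458.5 -239.4] [ 15.8 104.7] yaw 173.5
top 0.012 [452.8  97.5] [ 17.  104.3] yaw 177.0
top 0.02 [ 466.3 -170.2] [ 15.8 104.8] yaw 170.3
top 0.012 [488.8 279.9] [105.   16.3] yaw 50.1
scene 0.02 [ 450.5 -242.6] [ 22.9 118.8] yaw 173.1
scene 0.02 [ 458.7 -173.8] [ 24.2 118.1] yaw 170.2
scene 0.012 [444.7  92.7] [ 26.4 118.4] yaw 176.6
scene 0.012 [479.3 273.1] [122.5  20.4] yaw 49.0
349 200 [100  28 164]
349 180 [101  30 163]
340 225 [ 99  29 167]
355 190 [ 97  28 162]
320 215 [ 30   5 148]
380 215 [100   5 151]
330 160 [ 60   3 165]
```

View pics/m.png

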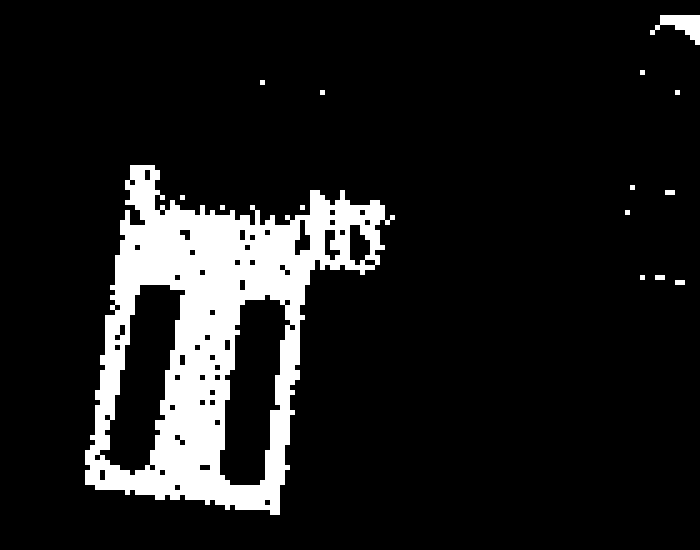

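View pics/s2.png

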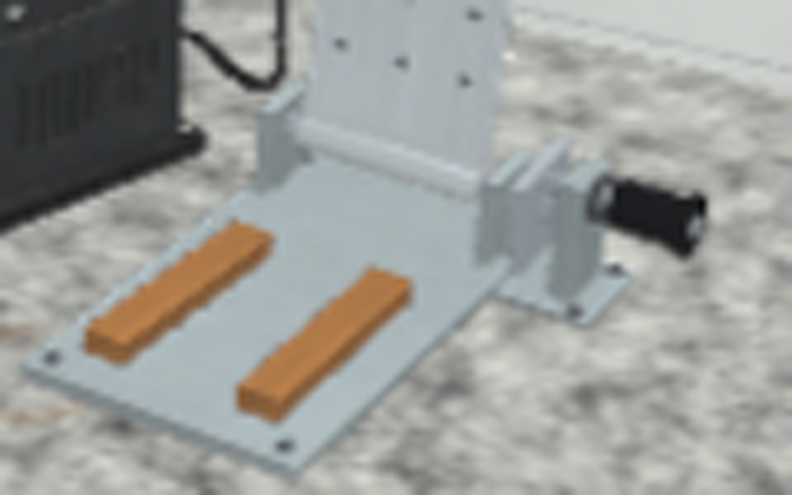

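Run:
```python
import cv2,numpy as np
from h import *
np.set_printoptions(precision=4,suppress=True)
I=cv2.imread("pics/top0.png");hsv=cv2.cvtColor(I,cv2.COLOR_BGR2HSV)
mm=cv2.inRange(hsv,(90,17,120),(115,90,230))
L=[];R=[];B=[]
for v in range(186,224):
    u=np.where(mm[v,320:380])[0]+320; L.append((u[0]-.5,v))
    if v>188:R.append((u[-1]+.5,v))
for u in range(330,364):
    v=np.where(mm[200:240,u])[0]+200; B.append((u,v[-1]+.5))
def line(p):
    X=onz("top",p,.008)[:,:2]
    vx,vy,x,y=cv2.fitLine(X.astype(np.float32),cv2.DIST_HUBER,0,.002,.001).ravel()
    return np.array([x,y]),np.array([vx,vy])
for k in(L,R,B):
    p,d=line(k); print(p,d,np.degrees(np.arctan2(d[1],d[0])))
def inter(a,b):
    (p,d),(q,e)=a,b; t=np.linalg.solve(np.c_[d,-e],q-p); return p+d*t[0]
l,rr,b=map(line,(L,R,B))
cl,cr=inter(l,b),inter(rr,b);print("corners",cl,cr,np.linalg.norm(cl-cr))
mid=(cl+cr)/2
for y in -6.5,-7.5,-8.5:
    t=np.radians(y);print(y,mid+.19*np.array([np.cos(t),np.sin(t)]))
print("scene corners",onz("scene",[(323.3,241),(365.2,256)],.008)[:,:2])
# screws top: t1 (97,474),(268,499)
print("screws top",onz("top",[(310+97/5-.4,130+474/5-.4),(310+268/5-.4,130+499/5-.4)],.008)[:,:2])
print("screws scene",onz("scene",[(320+52/6.6-.4,185+357/6.6-.4),(320+285/6.6-.4,185+446/6.6-.4)],.008)[:,:2])
# knob: flange end
print("knob top",onz("top",[(310+388/5-.4,130+225/5),(310+452/5-.4,130+232/5)],.049)[:,:2])
```

```text
[ 0.4688 -0.141 ] [ 0.9927 -0.1206] -6.9245787
[ 0.4699 -0.2714] [ 0.9928 -0.1196] -6.8691444
[ 0.3881 -0.1978] [0.1273 0.9919] 82.685524
corners [ 0.3966 -0.1322] [ 0.3801 -0.2606] 0.12942854
-6.5 [ 0.5771 -0.2179]
-7.5 [ 0.5767 -0.2212]
-8.5 [ 0.5762 -0.2244]
scene corners [[ 0.3897 -0.1377]
 [ 0.3781 -0.2638]]
screws top [[ 0.4047 -0.1431]
 [ 0.392  -0.2521]]
screws scene [[ 0.4048 -0.1423]
 [ 0.3909 -0.2515]]
knob top [[ 0.562  -0.3213]
 [ 0.5588 -0.3619]]
```

```bash
cat >> h.py <<'E'
yaw=np.radians(-7.0);O=np.array([.5772,-.2190])
def F(x,y,z): # fixture(m)->world
    c,s=np.cos(yaw),np.sin(yaw); return [O[0]+c*x-s*y,O[1]+s*x+c*y,z]
PSI=yaw+np.pi/2
E
python3 - <<'E'
from h import *
np.set_printoptions(precision=3,suppress=True)
# psu base front corners in t2 coords: (418,245),(675,365); upper front corner (430,205),(690,300)
f=lambda a:[(170+x/5-.4,130+y/5-.4) for x,y in a]
print(onz("top",f([(418,245),(675,365)]),0)[:,:2])
print("tape",onz("top",f([(298,140)]),.02)[:,:2])
print("cutters",onz("top",f([(530,460),(690,440)]),.005)[:,:2])
for p,a in(([.4528,.0975,.004],177),([.4888,.280,.004],50),([.4888,.280,.004],-130)):
    for h in(.004,.15):
        q=r.ik([p[0],p[1],h],[np.pi,0,np.radians(a)]);print(a,h,q)
for x in(-.159,-.087):
  for h in(.025,.12):print(r.ik(F(x,0,h),[np.pi,0,PSI]))
print(r.ik(F(0,-.125,.03),[np.pi,0,PSI]),r.ik(F(0,-.145,.03),[np.pi,0,PSI]))
E
```

```text
[[ 0.547  0.106]
 [ 0.474 -0.063]]
tape [[0.61  0.184]]
cutters [[ 0.409  0.027]
 [ 0.425 -0.074]]
177 0.004 [ 0.042  0.126  2.094  0.     0.922 -1.477]
177 0.15 [ 0.042 -0.108  2.01   0.     1.24  -1.477]
50 0.004 [ 0.38   0.336  1.836 -0.     0.97   1.078]
50 0.15 [ 0.38   0.137  1.762 -0.     1.243  1.078]
-130 0.004 [ 0.38   0.336  1.836  0.     0.97  -2.063]
-130 0.15 [ 0.38   0.137  1.762  0.     1.243 -2.063]
[-0.614  0.088  2.085  0.     0.969 -0.492]
[-0.614 -0.067  2.033  0.     1.176 -0.492]
[-0.549  0.239  1.91   0.     0.992 -0.427]
[-0.549  0.101  1.863  0.     1.178 -0.427]
[-0.668  0.49   1.566  0.     1.086 -0.546] [-0.694  0.507  1.541  0.     1.093 -0.571]
```

Run:
```python
from h import *
d=np.radians
A=[np.pi,0,d(177)]
r.movep([.447,.0975,.15],A)
r.move_linear([.447,.0975,.004],.12,stop_force=15)
r.close(25)
o=r.get_obs();print(o['gripper_width'],o['tcp_pos'],o['time'])
r.move_linear([.447,.0975,.15],.2)
B=[np.pi,0,PSI]
r.movep(F(-.159,.006,.15),B)
o=r.get_obs();print(o['gripper_width'],o['tcp_pos'],o['time'])
for n in("scene","top"):cv2.imwrite(f"pics/{n}1.png",r.capture(n)[:,:,::-1])
cv2.imwrite("pics/s3.png",cv2.resize(cv2.imread("pics/scene1.png")[80:280,220:460],None,fx=3,fy=3,interpolation=2))
```

```text
0.2264462569906224 [0.44698693 0.09750326 0.00398112] 4.5
0.22640018414269575 [ 0.41986465 -0.19281136  0.14917567] 6.5083
```

View pics/s3.png

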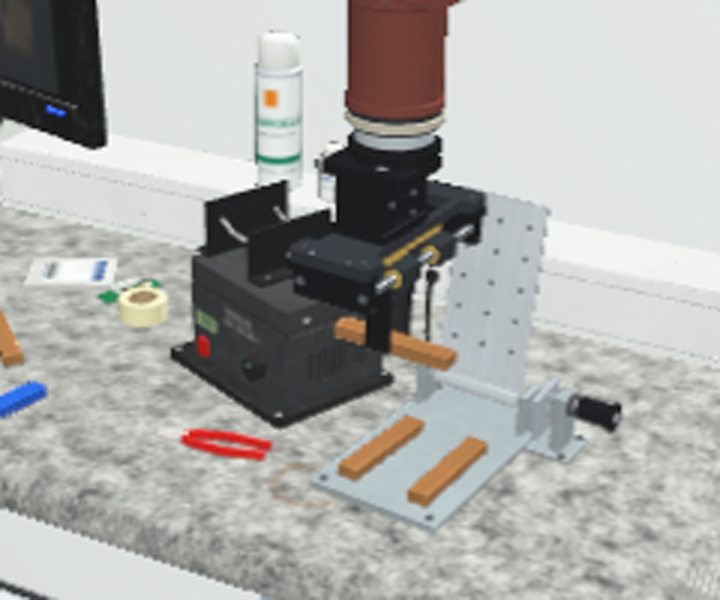

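The slat is held level, with the gripper body long in the jaw direction. Placing it now.

Run:
```python
from h import *
d=np.radians
print(r.move_linear(F(-.159,.006,.05),.12))
print(r.move_linear(F(-.159,.006,.0237),.04,stop_force=6))
print(r.get_obs()['tcp_pos'],r.get_obs()['contact_force'])
r.open_gripper()
r.move_linear(F(-.159,.006,.15),.15)
r.movep([.42,.02,.25],[np.pi,0,d(65)])
r.movep([.4888,.280,.15],[np.pi,0,d(50)])
for n in("scene","top"):cv2.imwrite(f"pics/{n}2.png",r.capture(n)[:,:,::-1])
cv2.imwrite("pics/s4.png",cv2.resize(cv2.imread("pics/scene2.png")[130:280,190:430],None,fx=3,fy=3,interpolation=2))
cv2.imwrite("pics/t4.png",cv2.resize(cv2.imread("pics/top2.png")[130:240,310:450],None,fx=5,fy=5,interpolation=2))
print(r.get_obs()['time'])
```

```text
False
True
[ 0.41951937 -0.19326827  0.02395686] [-1.94305178  1.08678906  6.34727483]
12.6417
```

View pics/s4.png

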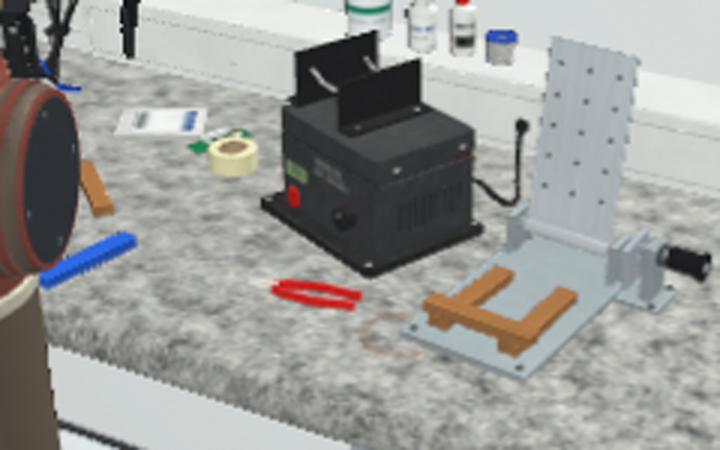

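View pics/t4.png

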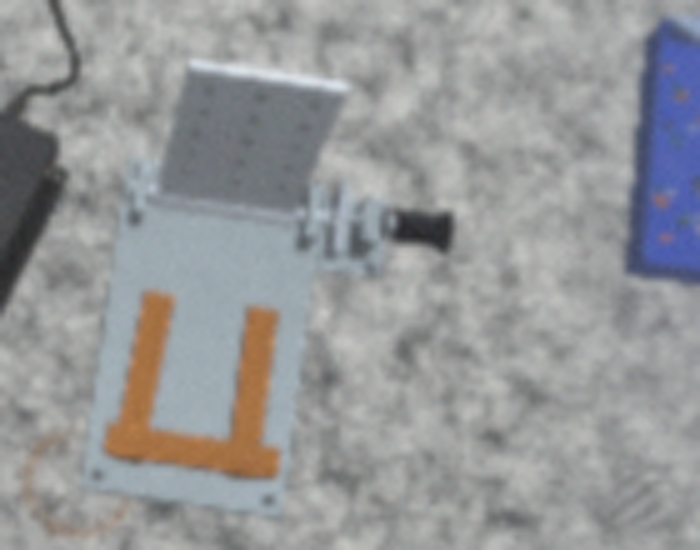

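The near slat lies square over the near ends, at about (192,453) in the zoomed top view. Slat b is next.

Run:
```python
from h import *
d=np.radians
c=onz("top",[(310+192/5-.4,130+453/5-.4)],.032)[0,:2]-O
print("near slat fix xy",np.cos(yaw)*c[0]+np.sin(yaw)*c[1],-np.sin(yaw)*c[0]+np.cos(yaw)*c[1])
print(r.move_linear([.4888,.280,.004],.12,stop_force=15))
r.close(25)
print(r.get_obs()['gripper_width'])
r.move_linear([.4888,.280,.2],.2)
r.movep([.41,.05,.27],[np.pi,0,d(65)])
B=[np.pi,0,PSI]
r.movep(F(-.12,0,.2),B)
r.move_linear(F(-.087,0,.12),.1)
o=r.get_obs();print(o['gripper_width'],o['tcp_pos'],o['time'],o['contact_force'])
for n in("scene","top"):cv2.imwrite(f"pics/{n}3.png",r.capture(n)[:,:,::-1])
cv2.imwrite("pics/s5.png",cv2.resize(cv2.imread("pics/scene3.png")[80:280,220:460],None,fx=3,fy=3,interpolation=2))
```

```text
near slat fix xy -0.16121335978502432 -0.0017711887138233233
False
0.2256889495172387
0.22570701202499677 [ 0.49115725 -0.20856941  0.12058598] 19.2917 [ 0.08664919  0.03669059 -0.2806985 ]
```

View pics/s5.png

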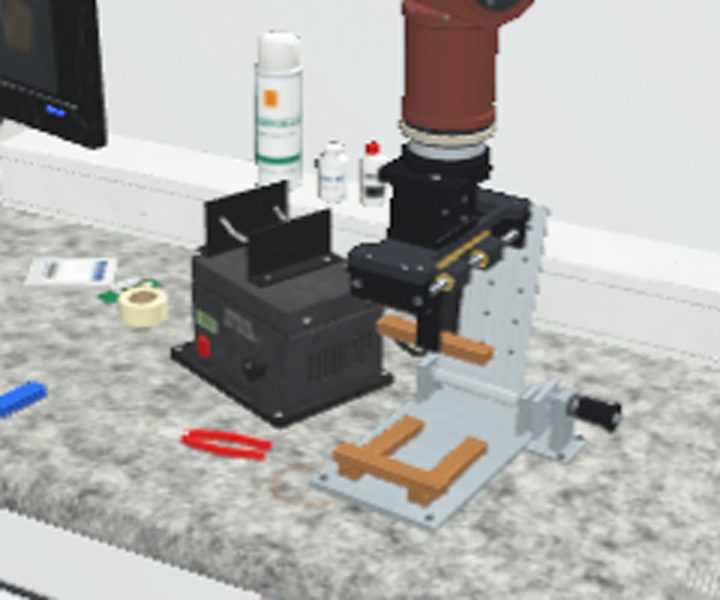

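Run:
```python
from h import *
print(r.move_linear(F(-.087,0,.05),.1,stop_force=6))
print(r.get_obs()['contact_force'])
print(r.move_linear(F(-.087,0,.0237),.04,stop_force=6))
o=r.get_obs();print(o['tcp_pos'],o['contact_force'])
if o['tcp_pos'][2]<.026:
    r.open_gripper()
    r.move_linear(F(-.087,0,.12),.12)
    r.move_linear(F(-.12,0,.25),.2)
    r.movep(F(0,-.20,.25),[np.pi,0,PSI])
    r.pause(.2)
    for n in("scene","top"):cv2.imwrite(f"pics/{n}4.png",r.capture(n)[:,:,::-1])
    cv2.imwrite("pics/s6.png",cv2.resize(cv2.imread("pics/scene4.png")[80:280,280:460],None,fx=3,fy=3,interpolation=2))
    cv2.imwrite("pics/t6.png",cv2.resize(cv2.imread("pics/top4.png")[130:240,310:450],None,fx=5,fy=5,interpolation=2))
print(r.get_obs()['time'])
```

```text
False
[ 0.24647683 -0.29326217 -0.7017464 ]
True
[ 0.49019092 -0.20804312  0.02390994] [-1.44495859  0.4838937   5.29790091]
25.1583
```

View pics/s6.png

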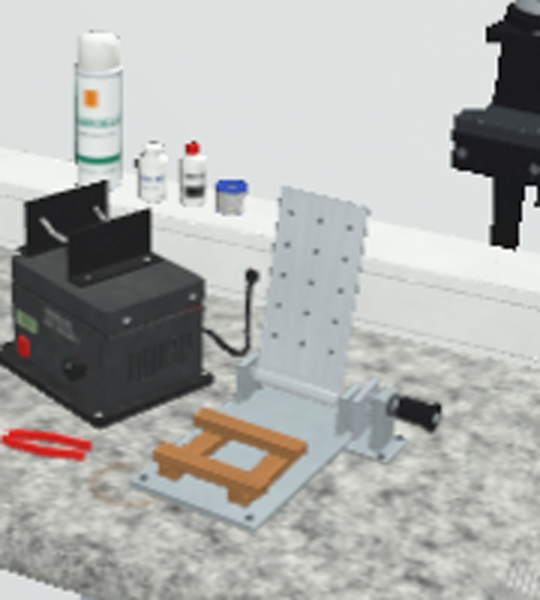

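View pics/t6.png

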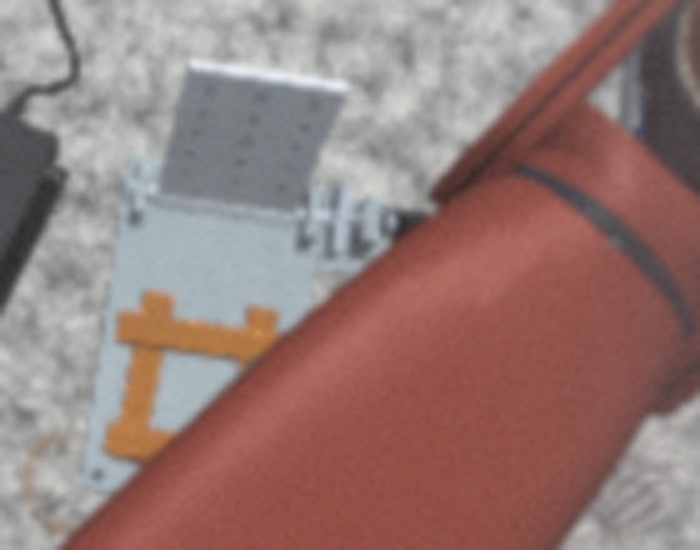

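The packing is right. In the zoomed top view the far slat is at about (195,335), and the knob is free at the right. Next I grip the knob gently and check centring.

Run:
```python
from h import *
r.movep(F(0,-.124,.13),[np.pi,0,PSI])
print(r.move_linear(F(0,-.124,.030),.08,stop_force=8))
a=r.get_obs();print(a['tcp_pos'],a['contact_force'])
r.close(6);r.pause(.2)
o=r.get_obs();print(o['gripper_width'],o['tcp_pos'],o['contact_force'],o['time'])
cv2.imwrite("pics/scene5.png",r.capture("scene")[:,:,::-1])
cv2.imwrite("pics/s7.png",cv2.resize(cv2.imread("pics/scene5.png")[80:280,280:500],None,fx=3,fy=3,interpolation=2))
```

```text
False
[ 0.56259007 -0.34246064  0.03082236] [ 0.2509755   0.10058924 -0.51128306]
0.24832256612881834 [ 0.56112164 -0.34195551  0.02985689] [-6.07819964  1.25205037  2.79429808] 28.4583
```

View pics/s7.png

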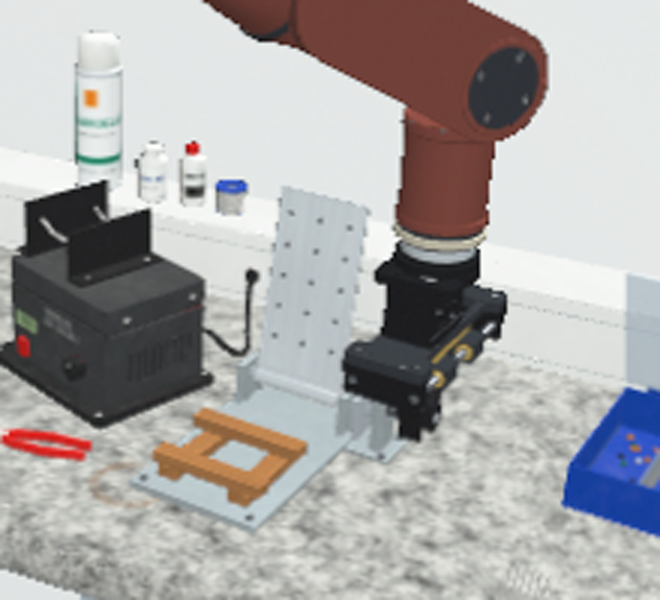

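The gap reads 21.6 mm, so the jaws are on the grip rather than the flange. The −6 N side force means I should recentre about 2 mm towards −x, then grip firmly and pull.

Run:
```python
from h import *
r.move_linear(F(-.002,-.124,.030),.02)
o=r.get_obs();print(o['tcp_pos'],o['contact_force'])
r.close(45);r.pause(.2)
o=r.get_obs();print(o['gripper_width'],o['tcp_pos'],o['contact_force'])
p0=o['tcp_pos']
s=r.move_linear(F(-.002,-.142,.030),.015,stop_force=20)
r.pause(.3)
o=r.get_obs();print(s,o['gripper_width'],o['tcp_pos'],o['tcp_pos']-p0,o['contact_force'],o['time'])
r.pause(4.5)
o=r.get_obs();print(o['tcp_pos']-p0,o['contact_force'],o['time'])
for n in("scene","top"):cv2.imwrite(f"pics/{n}6.png",r.capture(n)[:,:,::-1])
cv2.imwrite("pics/s8.png",cv2.resize(cv2.imread("pics/scene6.png")[130:270,300:460],None,fx=4,fy=4,interpolation=2))
cv2.imwrite("pics/t8.png",cv2.resize(cv2.imread("pics/top6.png")[130:240,310:450],None,fx=5,fy=5,interpolation=2))
```

```text
[ 0.56102325 -0.34195059  0.02992929] [ 5.45703043 -1.65981366 -3.90825033]
0.2386308115059152 [ 0.56105171 -0.34196465  0.02991792] [ 3.20235596 -1.24999985 -4.41327189]
False 0.24151765918416596 [ 0.55925744 -0.35669203  0.02983919] [-1.79426597e-03 -1.47273777e-02 -7.87303063e-05] [5.30114772 8.33589978 0.89241041] 30.825
[-1.77699082e-03 -1.47623528e-02 -4.00060980e-05] [5.1025323  9.13124486 1.14910512] 35.325
```

View pics/s8.png

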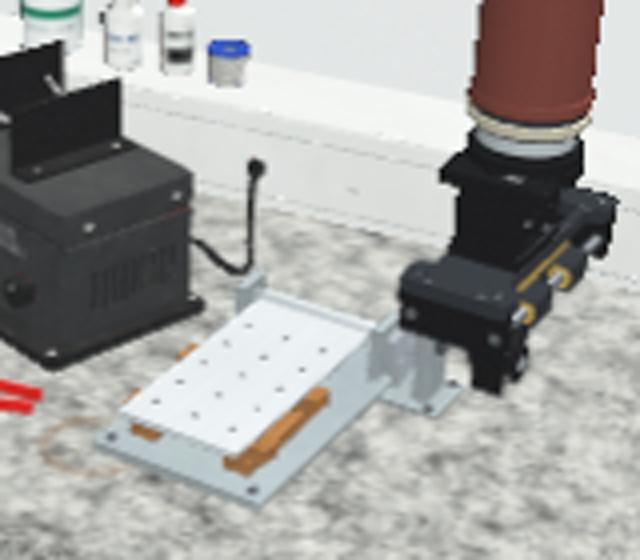

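View pics/t8.png

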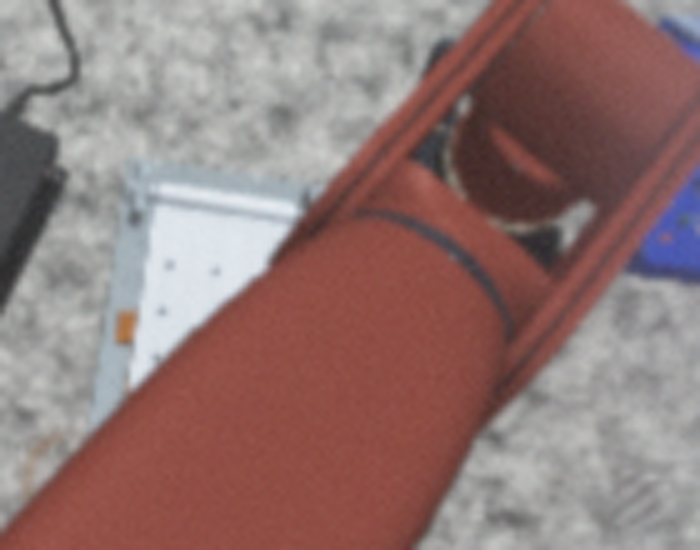

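The plate is down on the packing. The pull reached about 14.8 mm at 9 N, so I'll pull on to the hard stop for margin.

Run:
```python
from h import *
for y in(-.1435,-.145,-.1465,-.148):
    r.move_linear(F(-.002,y,.030),.01);r.pause(.3)
    o=r.get_obs();f=o['contact_force'];u=np.array(F(0,-1,0))-np.array(F(0,0,0))
    print(y,-(o['tcp_pos']-np.array([.56105,-.34196,.0299]))@-u,-f@u,f,o['gripper_width'],o['time'])
    if -f@u>22: break
```

```text
-0.1435 0.01605812489946066 9.675151768796127 [5.56647045 9.06433384 1.14041973] 0.23929572261062168 36.025
-0.145 0.016082331533568764 15.075465577676379 [ 5.41583369 14.52369893  3.99650582] 0.24047301726728879 36.625
-0.1465 0.016086758404228095 19.119170546925957 [ 5.30530574 18.61134254  5.84505805] 0.24000072963558605 37.225
-0.148 0.016134851886224915 23.96835234992426 [ 5.92807987 23.42047381  7.08645161] 0.23985479034378906 37.825
```

Run:
```python
from h import *
r.move_linear(F(-.002,-.146,.030),.01);r.pause(1)
o=r.get_obs();print(o['tcp_pos'],o['contact_force'],o['gripper_width'],o['time'])
im=r.capture("scene")[:,:,::-1].copy();cv2.imwrite("pics/scene7.png",im)
# expected points: slat ends, plate far corners for level plate at z=38..(+-3)
pts=[F(-.159,-.055,.026),F(-.087,-.055,.026),F(-.188,-.045,.035),F(-.188,.045,.035)]
print(proj("scene",pts).round(1).tolist())
c=cv2.resize(im[170:270,310:430],None,fx=6,fy=6,interpolation=2)
for u,v in proj("scene",pts):cv2.circle(c,(int((u-310+.5)*6),int((v-170+.5)*6)),4,(255,0,255),1)
cv2.imwrite("pics/s9.png",c)
```

```text
[ 0.55906962 -0.35793696  0.02981295] [ 5.48499054 17.19190732  4.80187402] 0.24261734377779248 39.175
[[367.4, 242.4], [381.0, 230.3], [358.4, 243.4], [329.1, 232.5]]
```

View pics/s9.png

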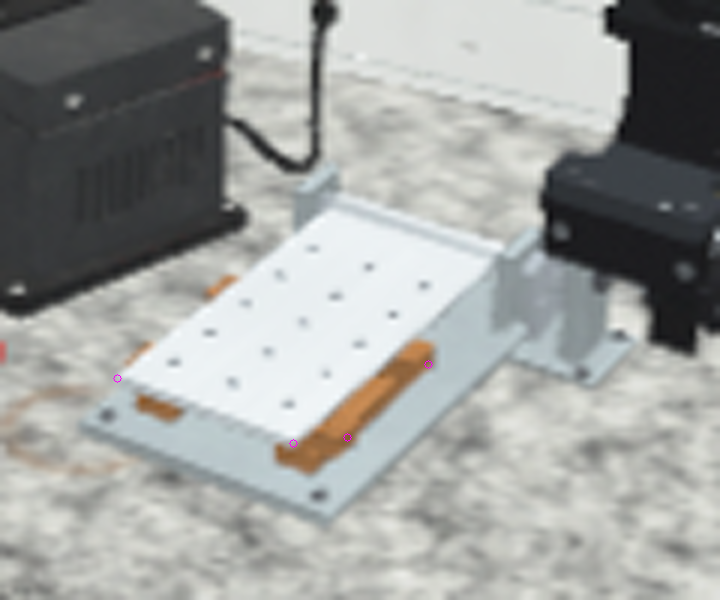

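The plate corners and slat ends sit where a level plate on the packing should put them. Handing in.

Run:
```python
from bench import r
r.finish_job()
```

```text
the job is handed in; nothing more can be done
```

I laid both loose slats across the lower pair, pulled the plunger back onto its stop, and let the plate come down onto the packing. I handed in at about 39 s, still holding the plunger. `finish_job` gave no verdict.

**Slats:** I set the near slat at x = -159 mm and the far one at x = -87 mm, not the nominal -149 and -81. That keeps the opened fingers clear of the other slat and the gripper body clear of the plate. The top camera put the near slat at about x = -161, y = -2 mm, which is within tolerance. I checked the far slat only by eye, because the arm hid part of it.

**Plunger:** The gripper moved 16.06 mm from the seated position, and the pull force then rose sharply, which shows it reached the stop. I eased off slightly and ended at about 17 N of pull, with the grip set to 45 N and no sign of slipping. The first pull had reached only about 14.8 mm, so I pulled further.

**Plate:** In the last picture the plate's free corners sit where a level plate on a two-layer packing would put them. I had no direct reading of the hinge angle or the plate's contact force.

**Bystanders:** The side cutters and tape roll looked unmoved in the later pictures in which they showed. I could only make out the heat sink as a faint shape to the right of the fixture, well away from the gripper's path, so I did not check it closely.

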